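Finish loading a distribution enclosure and shut its door on the catch

TASK

Two of the five sockets in the grey enclosure are still empty: take spare modules from the cardboard tray and set one fully home in each empty socket, leaving the fitted modules alone and the last spare standing in the tray. Then, with both in, push the open door over and press it down until it snaps flush onto its catch, without slamming it. Leave the other things on the bench where they are.

Things in the scene. Friction and masses are not known exactly. Their poses are not given: they have to be found in the camera images.
- enclosure: light-grey plastic distribution enclosure lying on its back, open front up, fixed: 300 (own x) x 200 (own y) mm, rim 92 mm above the bench, walls 4 mm. Origin: centre of its underside; own x runs along the hinge and the row of sockets, which is at own y = 0. Three black cable glands stick 24 mm out of its -x end.
- hinge_mid (a point): middle of the door's hinge line, which runs along the enclosure's own x on its -y wall (own y = -100 mm), 97 mm above the bench. The hinge is stiff: the door stays where it is left and takes up to 4 N near its free edge to swing shut.
- door (a joint): door angle, rad: 0 shut, level and flush over the enclosure; pi/2 upright; 2.3 wide open, leaning out past upright to the enclosure's -y. Starts at 1.7 to 2.15. Flat door 300 (along the hinge) x 200 mm, 16 mm thick, 350 g, grey frame with clear window; its outer face is 13 mm out from the hinge line (110 mm above the bench when shut).
- door_edge (a point): middle of the door's free edge, 200 mm from the hinge line and 8 mm below the outer face; a small grey press mark on the outer face is beside it. To close, push the outer face over from outside and finally press it down here.
- catch (a point): the catch: a sprung white roller inside the middle of the enclosure's +y wall, 72 mm above the bench. A white tongue under the door, 40 mm long, 32 mm in from its free edge, meets it at about 0.14 rad; from there the door needs a firm press of about 9 N near its free edge, then it snaps down to 0 and is held.
- carton: open cardboard tray with the three spare modules, fixed, 250 (own x) x 110 (own y) mm, walls 4 mm thick and 24 mm high, floor 4 mm above the bench. Origin: centre of its underside. The spares stand about 75 mm apart along own x, at slight angles.
- socket_1: one of five identical grey sockets in a row, 42 mm apart along the enclosure's x, in changing order. 41 (own x) x 64 (own y) x 18 mm tall; pocket 33 x 55 mm, 14 mm deep, 3 mm lead-in. Its floor, where a fitted module's underside rests, is 4 mm above the origin. Origin: centre of the underside, 12 mm above the bench; axes as the enclosure's. Two sockets have no module.
- socket_2: one of five identical grey sockets in a row, 42 mm apart along the enclosure's x, in changing order. 41 (own x) x 64 (own y) x 18 mm tall; pocket 33 x 55 mm, 14 mm deep, 3 mm lead-in. Its floor, where a fitted module's underside rests, is 4 mm above the origin. Origin: centre of the underside, 12 mm above the bench; axes as the enclosure's. Two sockets have no module.
- socket_3: one of five identical grey sockets in a row, 42 mm apart along the enclosure's x, in changing order. 41 (own x) x 64 (own y) x 18 mm tall; pocket 33 x 55 mm, 14 mm deep, 3 mm lead-in. Its floor, where a fitted module's underside rests, is 4 mm above the origin. Origin: centre of the underside, 12 mm above the bench; axes as the enclosure's. Two sockets have no module.
- socket_4: one of five identical grey sockets in a row, 42 mm apart along the enclosure's x, in changing order. 41 (own x) x 64 (own y) x 18 mm tall; pocket 33 x 55 mm, 14 mm deep, 3 mm lead-in. Its floor, where a fitted module's underside rests, is 4 mm above the origin. Origin: centre of the underside, 12 mm above the bench; axes as the enclosure's. Two sockets have no module.
- socket_5: one of five identical grey sockets in a row, 42 mm apart along the enclosure's x, in changing order. 41 (own x) x 64 (own y) x 18 mm tall; pocket 33 x 55 mm, 14 mm deep, 3 mm lead-in. Its floor, where a fitted module's underside rests, is 4 mm above the origin. Origin: centre of the underside, 12 mm above the bench; axes as the enclosure's. Two sockets have no module.
- module_a: one of six identical black plug-in modules standing upright, 28 (own x) x 50 (own y) x 66 mm tall, about 120 g, white label with blue stripe on top; either way round is right. Three are fitted in sockets, three are spares in the cardboard tray: tell by position. Origin: centre of the underside, z up. Grip the two ends 50 mm apart along own y.
- module_b: one of six identical black plug-in modules standing upright, 28 (own x) x 50 (own y) x 66 mm tall, about 120 g, white label with blue stripe on top; either way round is right. Three are fitted in sockets, three are spares in the cardboard tray: tell by position. Origin: centre of the underside, z up. Grip the two ends 50 mm apart along own y.
- module_c: one of six identical black plug-in modules standing upright, 28 (own x) x 50 (own y) x 66 mm tall, about 120 g, white label with blue stripe on top; either way round is right. Three are fitted in sockets, three are spares in the cardboard tray: tell by position. Origin: centre of the underside, z up. Grip the two ends 50 mm apart along own y.
- module_d: one of six identical black plug-in modules standing upright, 28 (own x) x 50 (own y) x 66 mm tall, about 120 g, white label with blue stripe on top; either way round is right. Three are fitted in sockets, three are spares in the cardboard tray: tell by position. Origin: centre of the underside, z up. Grip the two ends 50 mm apart along own y.
- module_e: one of six identical black plug-in modules standing upright, 28 (own x) x 50 (own y) x 66 mm tall, about 120 g, white label with blue stripe on top; either way round is right. Three are fitted in sockets, three are spares in the cardboard tray: tell by position. Origin: centre of the underside, z up. Grip the two ends 50 mm apart along own y.
- module_f: one of six identical black plug-in modules standing upright, 28 (own x) x 50 (own y) x 66 mm tall, about 120 g, white label with blue stripe on top; either way round is right. Three are fitted in sockets, three are spares in the cardboard tray: tell by position. Origin: centre of the underside, z up. Grip the two ends 50 mm apart along own y.
- screwdriver: red-handled screwdriver, 190 mm long, lying, loose, to be left alone. Origin: on the bench side, near its middle.
- tape_roll: yellow roll of tape, 90 mm across, 24 mm high, loose, to be left alone. Origin: centre of its underside.
- multimeter: yellow multimeter lying on its back, 145 x 78 x 40 mm, loose, to be left alone. Origin: centre of its underside.
- dish: yellow parts dish, 110 mm across, 34 mm high, loose, to be left alone. Origin: centre of its underside.
- screw_jar: small jar with a blue cap, 52 mm across, 62 mm high, loose, to be left alone. Origin: centre of its underside.
- cable_gland: loose black cable gland, 28 mm across, 30 mm high, loose, to be left alone. Origin: centre of its underside.

How it is judged:
On the way, in this order (a step that is already met when the one before it is completed fails the run):
1. a spare module is fully home in each of the two empty sockets, and the door is still open (((horizontal distance between module_d and socket_4 below 0.006 m and z of module_d in the frame of socket_4 below 0.0065 m and angle between module_d's own z axis and vertical below 0.06 rad and linear speed of module_d below 0.02 m/s) or (horizontal distance between module_e and socket_4 below 0.006 m and z of module_e in the frame of socket_4 below 0.0065 m and angle between module_e's own z axis and vertical below 0.06 rad and linear speed of module_e below 0.02 m/s) or (horizontal distance between module_f and socket_4 below 0.006 m and z of module_f in the frame of socket_4 below 0.0065 m and angle between module_f's own z axis and vertical below 0.06 rad and linear speed of module_f below 0.02 m/s)) and ((horizontal distance between module_d and socket_5 below 0.006 m and z of module_d in the frame of socket_5 below 0.0065 m and angle between module_d's own z axis and vertical below 0.06 rad and linear speed of module_d below 0.02 m/s) or (horizontal distance between module_e and socket_5 below 0.006 m and z of module_e in the frame of socket_5 below 0.0065 m and angle between module_e's own z axis and vertical below 0.06 rad and linear speed of module_e below 0.02 m/s) or (horizontal distance between module_f and socket_5 below 0.006 m and z of module_f in the frame of socket_5 below 0.0065 m and angle between module_f's own z axis and vertical below 0.06 rad and linear speed of module_f below 0.02 m/s)) and ((horizontal distance between module_d and socket_4 below 0.006 m and z of module_d in the frame of socket_4 below 0.0065 m and angle between module_d's own z axis and vertical below 0.06 rad and linear speed of module_d below 0.02 m/s) or (horizontal distance between module_d and socket_5 below 0.006 m and z of module_d in the frame of socket_5 below 0.0065 m and angle between module_d's own z axis and vertical below 0.06 rad and linear speed of module_d below 0.02 m/s) or (x of module_d in the frame of carton between -0.125 and 0.125 m and y of module_d in the frame of carton between -0.055 and 0.055 m and z of module_d in the frame of carton below 0.01 m and angle between module_d's own z axis and vertical below 0.1 rad)) and ((horizontal distance between module_e and socket_4 below 0.006 m and z of module_e in the frame of socket_4 below 0.0065 m and angle between module_e's own z axis and vertical below 0.06 rad and linear speed of module_e below 0.02 m/s) or (horizontal distance between module_e and socket_5 below 0.006 m and z of module_e in the frame of socket_5 below 0.0065 m and angle between module_e's own z axis and vertical below 0.06 rad and linear speed of module_e below 0.02 m/s) or (x of module_e in the frame of carton between -0.125 and 0.125 m and y of module_e in the frame of carton between -0.055 and 0.055 m and z of module_e in the frame of carton below 0.01 m and angle between module_e's own z axis and vertical below 0.1 rad)) and ((horizontal distance between module_f and socket_4 below 0.006 m and z of module_f in the frame of socket_4 below 0.0065 m and angle between module_f's own z axis and vertical below 0.06 rad and linear speed of module_f below 0.02 m/s) or (horizontal distance between module_f and socket_5 below 0.006 m and z of module_f in the frame of socket_5 below 0.0065 m and angle between module_f's own z axis and vertical below 0.06 rad and linear speed of module_f below 0.02 m/s) or (x of module_f in the frame of carton between -0.125 and 0.125 m and y of module_f in the frame of carton between -0.055 and 0.055 m and z of module_f in the frame of carton below 0.01 m and angle between module_f's own z axis and vertical below 0.1 rad)) and value of joint door above 0.5 rad), for 0.2 s.
2. the door is flush on its catch (value of joint door below 0.02 rad and velocity of joint door between -0.05 and 0.05 rad/s), for 0.2 s.
At the end, for the whole second after the job is handed in: A spare stands fully home in each socket that was empty (within 6 mm of centre, at most 2.5 mm above the pocket floor), the third spare still stands in the tray, the fitted modules are in place, and the door is at rest on its catch (under 0.02 rad) (all of step 2 and ((horizontal distance between module_d and socket_4 below 0.006 m and z of module_d in the frame of socket_4 below 0.0065 m and angle between module_d's own z axis and vertical below 0.06 rad and linear speed of module_d below 0.02 m/s) or (horizontal distance between module_e and socket_4 below 0.006 m and z of module_e in the frame of socket_4 below 0.0065 m and angle between module_e's own z axis and vertical below 0.06 rad and linear speed of module_e below 0.02 m/s) or (horizontal distance between module_f and socket_4 below 0.006 m and z of module_f in the frame of socket_4 below 0.0065 m and angle between module_f's own z axis and vertical below 0.06 rad and linear speed of module_f below 0.02 m/s)) and ((horizontal distance between module_d and socket_5 below 0.006 m and z of module_d in the frame of socket_5 below 0.0065 m and angle between module_d's own z axis and vertical below 0.06 rad and linear speed of module_d below 0.02 m/s) or (horizontal distance between module_e and socket_5 below 0.006 m and z of module_e in the frame of socket_5 below 0.0065 m and angle between module_e's own z axis and vertical below 0.06 rad and linear speed of module_e below 0.02 m/s) or (horizontal distance between module_f and socket_5 below 0.006 m and z of module_f in the frame of socket_5 below 0.0065 m and angle between module_f's own z axis and vertical below 0.06 rad and linear speed of module_f below 0.02 m/s)) and ((horizontal distance between module_d and socket_4 below 0.006 m and z of module_d in the frame of socket_4 below 0.0065 m and angle between module_d's own z axis and vertical below 0.06 rad and linear speed of module_d below 0.02 m/s) or (horizontal distance between module_d and socket_5 below 0.006 m and z of module_d in the frame of socket_5 below 0.0065 m and angle between module_d's own z axis and vertical below 0.06 rad and linear speed of module_d below 0.02 m/s) or (x of module_d in the frame of carton between -0.125 and 0.125 m and y of module_d in the frame of carton between -0.055 and 0.055 m and z of module_d in the frame of carton below 0.01 m and angle between module_d's own z axis and vertical below 0.1 rad)) and ((horizontal distance between module_e and socket_4 below 0.006 m and z of module_e in the frame of socket_4 below 0.0065 m and angle between module_e's own z axis and vertical below 0.06 rad and linear speed of module_e below 0.02 m/s) or (horizontal distance between module_e and socket_5 below 0.006 m and z of module_e in the frame of socket_5 below 0.0065 m and angle between module_e's own z axis and vertical below 0.06 rad and linear speed of module_e below 0.02 m/s) or (x of module_e in the frame of carton between -0.125 and 0.125 m and y of module_e in the frame of carton between -0.055 and 0.055 m and z of module_e in the frame of carton below 0.01 m and angle between module_e's own z axis and vertical below 0.1 rad)) and ((horizontal distance between module_f and socket_4 below 0.006 m and z of module_f in the frame of socket_4 below 0.0065 m and angle between module_f's own z axis and vertical below 0.06 rad and linear speed of module_f below 0.02 m/s) or (horizontal distance between module_f and socket_5 below 0.006 m and z of module_f in the frame of socket_5 below 0.0065 m and angle between module_f's own z axis and vertical below 0.06 rad and linear speed of module_f below 0.02 m/s) or (x of module_f in the frame of carton between -0.125 and 0.125 m and y of module_f in the frame of carton between -0.055 and 0.055 m and z of module_f in the frame of carton below 0.01 m and angle between module_f's own z axis and vertical below 0.1 rad)) and distance of each of module_a, module_b, module_c from where it was at the start of the episode below 0.01 m and angle between each of module_a, module_b, module_c's own z axis and vertical below 0.06 rad); the robot touches nothing.
It fails at once if a fitted module is pulled out or moved more than 15 mm (distance of any of module_a, module_b, module_c from where it was at the start of the episode above 0.015 m).
It fails at once if the door is slammed: faster than 3 rad/s as it comes down to the catch (value of joint door between 0.16 and 0.6 rad and velocity of joint door below -3 rad/s).
It fails at once if something else on the bench is moved more than 30 mm (distance of any of screwdriver, tape_roll, multimeter, dish, screw_jar, cable_gland from where it was at the start of the episode above 0.03 m).
It also fails if it takes over 72 s, if anything falls off the work surface, if the arm or the gripper's body presses on something with over 40 N, if the wrist force passes 120 N, or if a joint passes its speed limit or range.

ROBOT

A 6-joint arm with a two-finger parallel gripper is mounted at the origin on the work surface. World frame = base frame: x ahead of the robot, y to its left, z up, the work surface at z = 0. Lengths are in m, angles in rad, forces in N, time in s.
With the tool pointing down it reaches from about 0.35 to 0.85 m from the base axis. Payload 8.1 kg.
Tool frame: the origin (TCP) lies on the centre line of the jaws, within the pads' length; the fingertips stand 17 mm ahead of it and the grasp point (between the pads) lies 2 mm behind it; z points along the fingers, y is the line along which they close (so a half turn about z gives the same grasp; the last joint's range is limited). The gripper opens to 93 mm and grips with 3 to 60 N. Pads are 15 mm wide; open, the fingers measure 128 mm over their backs; the gripper's body (75 mm by 188 mm) begins 65 mm behind the grasp point.
Start: joints at [-0.085, 0.13, 1.488, -0, 1.523, -0.085], TCP at [0.6, 0, 0.197] pointing down, gripper open.
Joint ranges: [-2.96, 2.96], [-0.89, 2.26], [0.02, 2.5], [-1.34, 4.48], [0, 2.73], [-2.66, 2.66]. Speed limits (rad/s): [2.39, 2.39, 2.79, 3.14, 3.14, 3.14].

INTERFACE

Orientations are given as a rotation vector (axis times angle).
In Python, from plant import telemetry, viewer, order gives the robot as it stands.
- The arm moves only by the tool send_rows, never from a script. Its argument "plan" is a list that holds one entry, the list of rows, each a list of 5 numbers: the closure, from -1 (fully open) to 1 (shut), then the shift along the world's x, y, z normalised to -1 to 1, where 1 is 0.2 m, then the turn about the world's z normalised to -1 to 1, where 1 is 60 degrees. A call has 1 to 20 rows; each row is the pose to reach, as a shift and turn from the pose commanded when the call began; what a row does not reach only later rows make up. A row lasts 1/12 s, in which the tool goes at most 41.7 mm and 7.16 degrees, less where a joint would pass 70% of its speed; a pose out of reach is approached as far as the arm can. A call with a number of a shift or a turn outside -1 to 1 is refused whole. A call with a gripper value outside its range is refused whole. The fingers move at their own pace and stop on an object; "force" is the grip in N (left out, the last holds). Time passes only in rows, so rows that repeat a pose let the fingers close. It gives the time, the measured TCP pose, the force, the opening and the grip force at its end, in the units of the state.
- telemetry.read_state(): the state, without advancing time (a new reading comes with each control period).
- viewer.read_camera(name): name is "scene" or "side" or "wrist"; returns (picture, depth): 480x640x3 uint8, blue, green, red; 480x640 float32, m along the optical axis (not along the pixel's ray), 0 where there is no reading.
- viewer.calibration(name): a dict with "camera_matrix" (3x3 intrinsics, pixels), "extrinsics" (4x4, takes a point from camera to world coordinates); the wrist camera has in their place "hand_eye" (4x4, takes a point from camera to tool coordinates, whose origin is the TCP and whose axes are the flange's). Camera axes: x right, y up, looking along -z (the intrinsics and any distortion apply to the point x, -y, -z); pixel columns grow to the right and rows downward; lengths in m; the calibration is good to about 2 mm. A picture is of the moment at which its call begins: read the wrist's pose just before it. calibration takes no time and is no camera call.
- order.close_job(): hands the job in; it is judged then, once.
The state is a dict: "t": time; "q": joint angles; "dq": joint speeds; "joint_torque": joint torques, N m; "tool_pos": TCP position; "orientation": TCP orientation; "force": force on the tool from outside, world axes, zero at the start; "wrist_torque": the same for the moment, N m; "opening": finger opening in m; "gripper_force": force on a finger pad.
Only numpy, scipy, OpenCV 4.12 (cv2) and the standard library are available. Lean on these libraries where they do the work, as an engineer would, in place of code of your own. Each camera call takes 0.05 s, during which the arm holds its last target. There are 200 camera calls.

## Working session

There is one attempt and no reset: what is moved stays moved. The work goes in short steps, Python scripts to look and compute and a tool call to move; the robot and the scene stay as the last step left them, time stands still between calls to the robot, and variables do not carry over. Pictures are saved under pics/ and viewed, at most 10 in all, crops included, and the job is handed in when it is done.

Besides the shell and the picture viewer there is one more tool, called after "Request:" in YAML: its name, and indented under it one key for each argument. send_rows: Moves the arm, as the interface text tells. Scaled input: -1 to 1 covers 0.2 m each way for a shift and 60 degrees each way for a turn. Its arguments: {"type":"object","properties":{"plan":{"type":"array"},"force":{"type":"number"}},"required":["plan"]}

```bash
ls; mkdir -p pics
cat > h.py <<'E'
import numpy as np, cv2
from plant import telemetry, viewer, order
from scipy.spatial.transform import Rotation as R
def grab(name):
    s=telemetry.read_state(); im,d=viewer.read_camera(name); c=viewer.calibration(name)
    K=np.array(c["camera_matrix"])
    if name=="wrist":
        T=np.eye(4);T[:3,:3]=R.from_rotvec(s["orientation"]).as_matrix();T[:3,3]=s["tool_pos"]
        E=T@np.array(c["hand_eye"])
    else: E=np.array(c["extrinsics"])
    return np.array(im),np.array(d),K,E
def cloud(d,K,E):
    v,u=np.mgrid[:d.shape[0],:d.shape[1]]
    P=np.stack([(u-K[0,2])/K[0,0]*d,-(v-K[1,2])/K[1,1]*d,-d],-1)
    return P@E[:3,:3].T+E[:3,3]
def onplane(uv,z,K,E):
    uv=np.atleast_2d(uv).astype(float)
    r=np.stack([(uv[:,0]-K[0,2])/K[0,0],-(uv[:,1]-K[1,2])/K[1,1],-np.ones(len(uv))],-1)@E[:3,:3].T
    return E[:3,3]+r*((z-E[2,3])/r[:,2])[:,None]
E
python3 - <<'E'
from h import *
print(telemetry.read_state()); 
for n in ["scene","side","wrist"]:
    im,d,K,E=grab(n); cv2.imwrite(f"pics/{n}0.png",im); np.savez(f"{n}0.npz",im=im,d=d,K=K,E=E); print(n,K,E, {k for k in viewer.calibration(n)})
E
```

```text
pics
{'t': 0.0, 'q': array([-8.53976041e-02,  1.31169294e-01,  1.48927538e+00,  2.37205848e-06,
        1.52302069e+00, -8.53915129e-02]), 'dq': array([-1.08744571e-03,  3.27171303e-04, -8.31448634e-05,  4.00410564e-05,
        1.21305246e-03,  4.25331921e-05]), 'joint_torque': array([-1.61290725e-03, -5.59853125e+01, -4.91755986e+01,  7.67333270e-02,
        3.59135563e-02, -2.97389461e-04]), 'tool_pos': array([5.99381180e-01, 7.77023938e-05, 1.96384793e-01]), 'orientation': array([-2.22043408e+00, -2.22042029e+00,  1.89135289e-03]), 'force': array([0.0874065 , 0.1723832 , 0.16970071]), 'wrist_torque': array([-0.01034894,  0.06486535, -0.01014288]), 'gripper_force': 0.0, 'opening': 0.09258473649838794}
scene [[617.95981127   0.         327.45914759]
 [  0.         617.95981127 254.07241221]
 [  0.           0.           1.        ]] [[ 0.7556886  -0.55010598  0.35541265  1.04754564]
 [ 0.65490698  0.63005582 -0.4172847  -0.60132839]
 [ 0.005621    0.54809951  0.83639424  1.19829314]
 [ 0.          0.          0.          1.        ]] {'camera_matrix', 'extrinsics'}
side [[592.07004251   0.         325.57898196]
 [  0.         592.07004251 243.03359878]
 [  0.           0.           1.        ]] [[-0.84330186  0.29486561 -0.44932866 -0.16208107]
 [-0.53738252 -0.47487528  0.69693149  1.08263938]
 [-0.00787394  0.82918499  0.55891883  0.97699917]
 [ 0.          0.          0.          1.        ]] {'camera_matrix', 'extrinsics'}
wrist [[395.11876554   0.         323.01617027]
 [  0.         395.11876554 232.16961345]
 [  0.           0.           1.        ]] [[ 9.99999085e-01  8.67949843e-04  1.03775820e-03  5.98729752e-01]
 [-1.11208501e-03  9.64192940e-01  2.65199430e-01  7.35666735e-02]
 [-7.70419330e-04 -2.65200342e-01  9.64193023e-01  3.83142905e-01]
 [ 0.00000000e+00  0.00000000e+00  0.00000000e+00  1.00000000e+00]] {'hand_eye', 'camera_matrix'}
```

View pics/scene0.png

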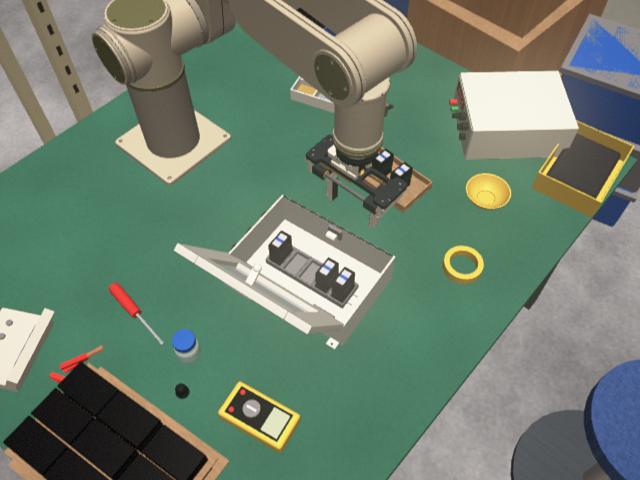

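View pics/side0.png

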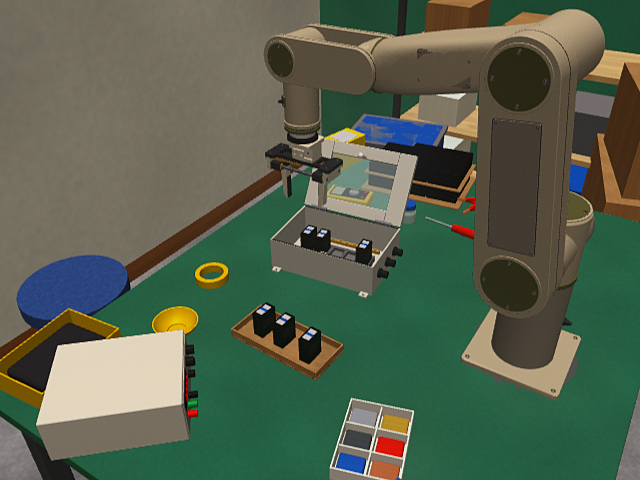

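The scene view shows the enclosure around (310,270), with its door open towards the bottom-left. Fitted modules are at about (280,245), (327,272) and (345,282), with two empty sockets between them. The side view shows the tray spares at (263,318), (284,328) and (309,345).

Run:
```python
from h import *
for n in ["scene","side","wrist"]:
    z=np.load(n+"0.npz"); P=cloud(z["d"],z["K"],z["E"]); im=z["im"].astype(int); d=z["d"]
    b,g,r=im[...,0],im[...,1],im[...,2]; ok=(d>0)
    inb=ok&(P[...,0]>.2)&(P[...,0]<.95)&(abs(P[...,1])<.5)
    # label tops: bright/blue at z .06-.09
    m=(inb&(P[...,2]>.055)&(P[...,2]<.090)&(b>110)&(b>r-5)).astype(np.uint8)
    N,l,s,c=cv2.connectedComponentsWithStats(m)
    for i in range(1,N):
        if 15<s[i,4]<3000: print(n,"lab",c[i].round(),s[i],P[l==i].mean(0).round(4),P[l==i].std(0).round(4))
    # bench z check
    m=inb&(g>r+20)&(g>b+10)&(abs(P[...,2])<.02); print(n,"bench z",np.median(P[m][:,2]))
    # tray
    m=(inb&(r>b+35)&(r>g+10)&(r>90)&(P[...,1]>0)&(P[...,2]<.04)&(P[...,2]>-.01)).astype(np.uint8)
    Q=P[m>0]; 
    if len(Q)>50: print(n,"tray",len(Q),cv2.minAreaRect((Q[:,:2]*1000).astype(np.float32)),np.percentile(Q[:,2],[5,50,95]))
    # rim
    m=inb&(P[...,2]>.086)&(P[...,2]<.096)&(abs(r-b)<30)&(r>90)
    Q=P[m]; print(n,"rim",len(Q), cv2.minAreaRect((Q[:,:2]*1000).astype(np.float32)) if len(Q)>10 else 0)
```

```text
scene lab [383. 156.] [377 151  11   9  35] [0.4806 0.2679 0.0689] [0.0066 0.0053 0.0025]
scene lab [401. 170.] [395 167  11   7  38] [0.5415 0.2617 0.0687] [0.0062 0.0052 0.0019]
scene lab [331. 234.] [327 232   8   5  17] [0.5427 0.002  0.0779] [0.0056 0.002  0.0018]
scene lab [279. 240.] [275 236   9   7  38] [ 0.4683 -0.0848  0.0814] [0.0054 0.0039 0.0022]
scene lab [327. 267.] [323 264   9   8  43] [ 0.5937 -0.07    0.0812] [0.0057 0.0034 0.0023]
scene lab [343. 277.] [339 273  10   8  46] [ 0.6354 -0.0651  0.081 ] [0.0058 0.0036 0.0019]
scene lab [183. 340.] [172 330  23  21 379] [ 0.4803 -0.3814  0.0607] [0.0116 0.0117 0.0022]
scene bench z -0.0015004127311968318
scene tray 3706 ((674.522705078125, 365.5457763671875), (403.8599548339844, 461.4392395019531), 74.62471008300781) [4.41747876e-05 1.60496005e-02 3.32599645e-02]
scene rim 821 ((541.5146484375, 154.8564453125), (314.43450927734375, 675.376708984375), 2.8155460357666016)
side lab [411. 203.] [407 200   9   8  51] [ 0.4695 -0.3799  0.0614] [0.0077 0.0114 0.0019]
side lab [308. 229.] [305 228   7   4  21] [ 0.6354 -0.065
[... 1204 characters left out ...]
9] [0.0102 0.0019 0.003 ]
wrist lab [252. 214.] [238 209  28  12 256] [0.5421 0.0045 0.079 ] [0.0062 0.0022 0.0008]
wrist lab [366. 297.] [354 277  26  41 851] [ 0.6343 -0.0648  0.082 ] [0.0055 0.0101 0.0007]
wrist lab [316. 302.] [303 283  27  40 839] [ 0.5926 -0.0696  0.0819] [0.0055 0.01   0.0007]
wrist lab [156. 303.] [153 300   8   7  34] [ 0.4593 -0.07    0.0816] [0.0019 0.0015 0.0007]
wrist bench z -0.0005323405633946288
wrist tray 1063 ((791.6836547851562, 148.90945434570312), (43.27113342285156, 88.73028564453125), 89.8119125366211) [0.008163   0.02311397 0.0247044 ]
wrist rim 3965 ((551.0675048828125, -76.09989166259766), (301.23297119140625, 202.99998474121094), 6.704777240753174)
```

View pics/wrist0.png

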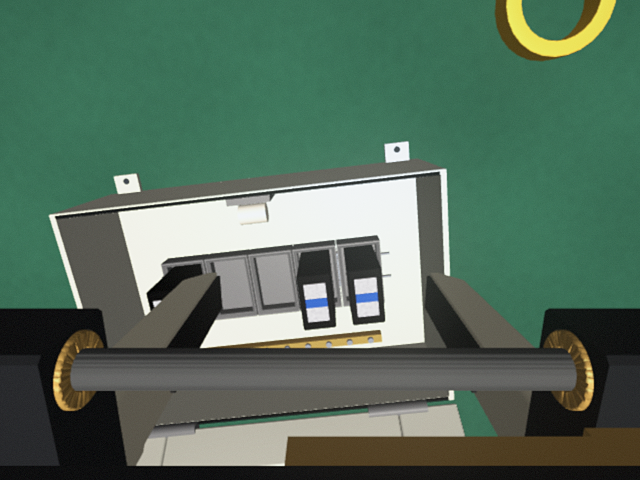

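The wrist view shows two empty pockets at about (230,285) and (272,280), between the fitted modules on the left and at (316,300) and (366,295). The enclosure yaw is about 6.8°. Next I turn 90° and look at the tray.

Request:
send_rows:
  plan:
    - [[-1,-0.6,1,0.3,1],[-1,-0.6,1,0.3,1],[-1,-0.6,1,0.3,1],[-1,-0.6,1,0.3,1],[-1,-0.6,1,0.3,1],[-1,-0.6,1,0.3,1],[-1,-0.6,1,0.3,1],[-1,-0.6,1,0.3,1],[-1,-0.6,1,0.3,1]]

```text
t: 0.9
tool_pos: [0.4795, 0.2009, 0.2575]
orientation: [0.799, 3.038, 0.0]
force: [0.5, -0.4, 0.3]
opening: 0.0929
gripper_force: 0.0
```

Request:
send_rows:
  plan:
    - [[-1,0,0.35,0,0.5],[-1,0,0.35,0,0.5],[-1,0,0.35,0,0.5],[-1,0,0.35,0,0.5],[-1,0,0.35,0,0.5],[-1,0,0.35,0,0.5]]

```text
t: 1.4
tool_pos: [0.4798, 0.27, 0.2571]
orientation: [-0.003, -3.141, 0.0]
force: [0.2, 0.7, -0.2]
opening: 0.093
gripper_force: 0.0
```

```bash
cat > labs.py <<'E'
from h import *
import sys
def labels(tag,zlo,zhi):
    im,d,K,E=grab("wrist"); cv2.imwrite(f"pics/{tag}.png",im); np.savez(tag+".npz",im=im,d=d,K=K,E=E)
    P=cloud(d,K,E); b,r=im[...,0].astype(int),im[...,2].astype(int); out=[]
    m=((d>0)&(P[...,2]>zlo)&(P[...,2]<zhi)&(b>110)&(b>r-5)).astype(np.uint8)
    N,l,s,c=cv2.connectedComponentsWithStats(m)
    for i in range(1,N):
        if s[i,4]>150:
            Q=P[l==i]; z=np.median(Q[:,2]); v,u=np.where(l==i)
            W=onplane(np.stack([u,v],1),z,K,E)[:,:2]
            (cx,cy),(w,h),a=cv2.minAreaRect((W*1e4).astype(np.float32))
            if w>h: w,h,a=h,w,a+90     # a: angle of short side
            print(tag,c[i].round(),s[i,4],"xy",round(cx/1e4,4),round(cy/1e4,4),"z",z.round(4),"size",round(w/10,1),round(h/10,1),"yaw",round((a+45)%90-45,1),"mean",W.mean(0).round(4))
if __name__=="__main__":
    s=telemetry.read_state(); print(s["t"],s["tool_pos"],s["orientation"]); labels(sys.argv[1],float(sys.argv[2]),float(sys.argv[3]))
E
python3 labs.py tray1 .06 .08
```

```text
1.4 [0.47983288 0.26998364 0.25708752] [-2.50357114e-03 -3.14103428e+00  4.92652494e-04]
tray1 [330. 120.] 800 xy 0.4021 0.2769 z 0.07 size 18.4 33.9 yaw -0.2 mean [0.4021 0.2769]
tray1 [320. 205.] 690 xy 0.4811 0.2673 z 0.07 size 19.1 35.1 yaw -3.4 mean [0.4812 0.2674]
tray1 [316. 264.] 606 xy 0.5419 0.263 z 0.0702 size 19.2 35.1 yaw -5.7 mean [0.5418 0.2631]
tray1 [ 53. 268.] 184 xy 0.5414 0.0044 z 0.0788 size 9.4 22.4 yaw 5.8 mean [0.5413 0.0045]
```

Request:
send_rows:
  plan:
    - [[-1,0.31,-0.035,-0.4,-0.095],[-1,0.31,-0.035,-0.4,-0.095],[-1,0.31,-0.035,-0.4,-0.095],[-1,0.31,-0.035,-0.4,-0.095],[-1,0.31,-0.035,-0.6,-0.095],[-1,0.31,-0.035,-0.75,-0.095],[-1,0.31,-0.035,-0.9,-0.095],[-1,0.31,-0.035,-1,-0.095],[-1,0.31,-0.035,-1,-0.095],[-1,0.31,-0.035,-1,-0.095]]

```text
t: 2.28
tool_pos: [0.5413, 0.2629, 0.0578]
orientation: [-0.159, -3.136, 0.001]
force: [0.3, 0.4, 0.7]
opening: 0.0929
gripper_force: 0.0
```

Request:
send_rows:
  plan:
    - [[-1,0,0,-0.02,0],[0,0,0,-0.02,0],[1,0,0,-0.02,0],[1,0,0,-0.02,0],[1,0,0,-0.02,0],[1,0,0,-0.02,0],[1,0,0,-0.02,0],[1,0,0,-0.02,0],[1,0,0,-0.02,0],[1,0,0,-0.02,0]]
  force: 25

```text
t: 3.12
tool_pos: [0.5419, 0.263, 0.0534]
orientation: [-0.156, -3.138, 0.0]
force: [-0.4, 0.8, 0.3]
opening: 0.0373
gripper_force: 0.0
```

Run:
```python
from h import *
a,*_=grab("wrist"); b,*_=grab("side"); print(telemetry.read_state()["opening"])
b=cv2.resize(b[230:410,190:400],None,fx=2.4,fy=2.4); a=cv2.resize(a,(400,300))
c=np.zeros((432,910,3),np.uint8); c[:300,:400]=a; c[:,404:404+b.shape[1]]=b[:432]
cv2.imwrite("pics/grip1.png",cv2.resize(c,(800,380)))
```

```text
0.029678649376993518
```

View pics/grip1.png

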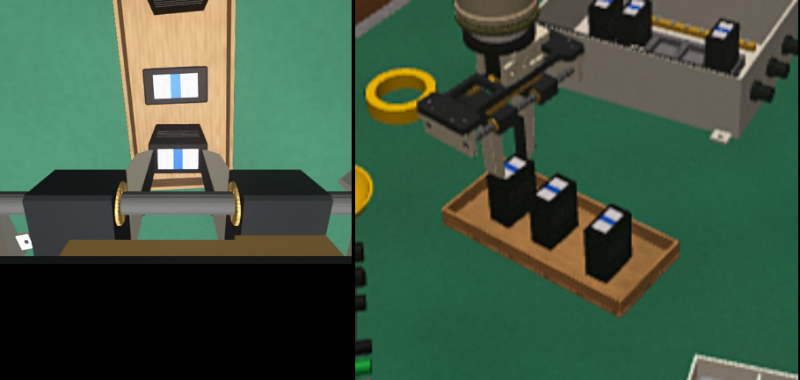

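The fingers closed beside the module on its +x side and have not touched it. The module still stands. I'll locate the fingers in the side cloud and compare that with the reported TCP.

Run:
```python
from h import *
s=telemetry.read_state(); print(s["tool_pos"],s["opening"])
for n in ["side","wrist"]:
    im,d,K,E=grab(n); P=cloud(d,K,E); i=im.astype(int)
    m=(d>0)&(abs(P[...,0]-.542)<.09)&(abs(P[...,1]-.263)<.09)&(P[...,2]>.03)&(P[...,2]<.13)
    for z0 in np.arange(.03,.13,.01):
        q=m&(P[...,2]>z0)&(P[...,2]<z0+.01); g=q&(i.min(-1)>60)
        b=q&(i.max(-1)<50)
        f=lambda k:(k.sum(),np.percentile(P[k][:,:2],[3,50,97],axis=0).round(3).tolist()) if k.sum()>5 else 0
        print(n,z0.round(2),"grey",f(g),"black",f(b))
    if n=="wrist": cv2.imwrite("pics/w2.png",cv2.resize(im[150:400,120:520],(800,500)))
```

```text
[0.54194957 0.26299703 0.05335314] 0.029678649376993518
side 0.03 grey 0 black (np.int64(134), [[0.466, 0.247], [0.526, 0.284], [0.552, 0.294]])
side 0.04 grey 0 black (np.int64(148), [[0.465, 0.247], [0.526, 0.282], [0.553, 0.296]])
side 0.05 grey 0 black (np.int64(153), [[0.465, 0.246], [0.491, 0.282], [0.55, 0.296]])
side 0.06 grey (np.int64(68), [[0.474, 0.246], [0.488, 0.261], [0.544, 0.28]]) black (np.int64(212), [[0.465, 0.244], [0.495, 0.282], [0.554, 0.295]])
side 0.07 grey (np.int64(64), [[0.474, 0.245], [0.511, 0.261], [0.549, 0.286]]) black (np.int64(59), [[0.467, 0.247], [0.494, 0.269], [0.552, 0.295]])
side 0.08 grey (np.int64(31), [[0.529, 0.233], [0.533, 0.284], [0.552, 0.295]]) black (np.int64(16), [[0.532, 0.248], [0.538, 0.25], [0.546, 0.293]])
side 0.09 grey (np.int64(38), [[0.529, 0.239], [0.536, 0.291], [0.551, 0.297]]) black (np.int64(20), [[0.532, 0.246], [0.539, 0.249], [0.548, 0.253]])
side 0.1 grey (np.int64(50), [[0.528, 0.24], [0.535, 0.291], [0.55, 0.297]]) black (np.int64(17), [[0.532, 0.247], [0.54, 0.25], [0.545, 0.253]])
side 0.11 grey (np.int64(45),
[... 1089 characters left out ...]
0.251], [0.537, 0.29]]) black (np.int64(150), [[0.532, 0.25], [0.538, 0.275], [0.548, 0.277]])
wrist 0.09 grey (np.int64(707), [[0.529, 0.238], [0.533, 0.278], [0.535, 0.29]]) black (np.int64(186), [[0.532, 0.25], [0.537, 0.251], [0.548, 0.277]])
wrist 0.1 grey (np.int64(882), [[0.529, 0.237], [0.532, 0.25], [0.535, 0.291]]) black (np.int64(236), [[0.532, 0.25], [0.537, 0.275], [0.548, 0.277]])
wrist 0.11 grey (np.int64(701), [[0.53, 0.242], [0.533, 0.278], [0.535, 0.286]]) black (np.int64(254), [[0.532, 0.25], [0.535, 0.251], [0.545, 0.277]])
wrist 0.12 grey (np.int64(683), [[0.53, 0.243], [0.533, 0.278], [0.535, 0.284]]) black (np.int64(221), [[0.532, 0.25], [0.535, 0.251], [0.54, 0.277]])
```

View pics/w2.png

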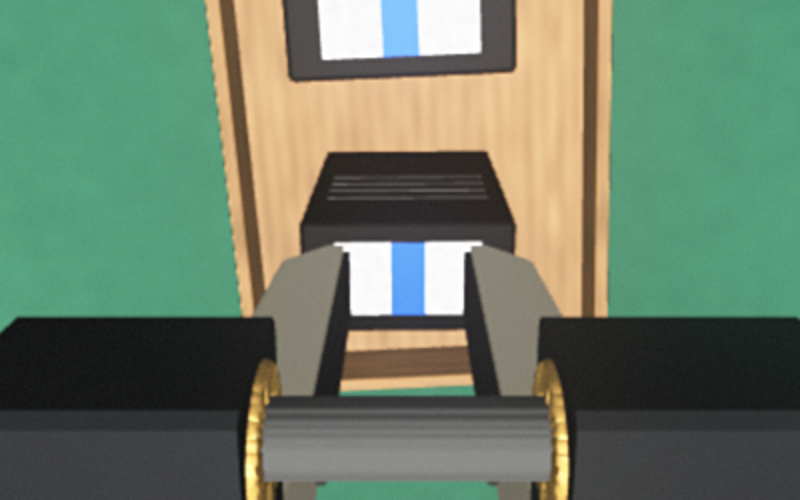

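Run:
```python
from h import *
for n in ["wrist0","side0","scene0","tray1"]:
    z=np.load(n+".npz"); d=z["d"]; P=cloud(d,z["K"],z["E"])
    t=np.array([.4798,.27,.257] if n=="tray1" else [.5994,0,.1964]); Q=P-t
    m=(d>0)&(abs(Q[...,0])<.1)&(abs(Q[...,1])<.1)&(Q[...,2]>-.06)&(Q[...,2]<.1)
    for z0 in np.arange(-.06,.06,.01):
        q=m&(Q[...,2]>z0)&(Q[...,2]<z0+.01)
        if q.sum()>8: print(n,z0.round(3),q.sum(),np.percentile(Q[q][:,:2],[3,50,97],axis=0).round(3).tolist())
    print(n,"min",np.sort(Q[m][:,2])[:40:5].round(4))
```

```text
wrist0 0.02 781 [[-0.057, -0.007], [-0.047, 0.007], [0.055, 0.009]]
wrist0 0.03 1182 [[-0.059, -0.007], [0.045, 0.008], [0.058, 0.009]]
wrist0 0.04 1441 [[-0.06, -0.007], [-0.047, 0.008], [0.059, 0.009]]
wrist0 0.05 1772 [[-0.061, -0.006], [0.045, 0.009], [0.059, 0.009]]
wrist0 min [0.0192 0.0202 0.0204 0.0205 0.0208 0.0208 0.0209 0.021 ]
side0 0.02 35 [[-0.059, -0.006], [0.046, 0.009], [0.053, 0.014]]
side0 0.03 58 [[-0.063, -0.008], [-0.048, 0.009], [0.056, 0.015]]
side0 0.04 57 [[-0.064, -0.005], [-0.05, 0.009], [0.057, 0.015]]
side0 0.05 59 [[-0.064, -0.004], [-0.048, 0.009], [0.057, 0.014]]
side0 min [0.0206 0.0232 0.0247 0.0263 0.0273 0.0283 0.0292 0.0301]
scene0 0.02 40 [[-0.057, -0.011], [-0.046, -0.008], [0.058, 0.006]]
scene0 0.03 64 [[-0.059, -0.011], [-0.044, -0.008], [0.063, 0.006]]
scene0 0.04 69 [[-0.057, -0.011], [-0.044, -0.008], [0.063, 0.005]]
scene0 0.05 62 [[-0.058, -0.012], [-0.045, -0.009], [0.063, 0.004]]
scene0 min [0.0169 0.0214 0.0222 0.0239 0.0249 0.0265 0.0281 0.0285]
tray1 0.02 786 [[-0.01, -0.056], [-0.008, -0.046], [0.006, 0.056]]
tray1 0.03 1172 [[-0.01, -0.059], [-0.009, 0.046], [0.006, 0.059]]
tray1 0.04 1436 [[-0.01, -0.059], [-0.009, 0.046], [0.006, 0.059]]
tray1 0.05 1759 [[-0.01, -0.06], [-0.009, 0.046], [0.005, 0.06]]
tray1 min [0.0197 0.0204 0.0206 0.0208 0.0209 0.0211 0.0212 0.0212]
```

All three cameras agree that the fingertips sit 20 mm above the reported TCP, not 17 mm below it, so the fingers closed just above the module. I'll apply this 37 mm correction to z from here on.

Request:
send_rows:
  plan:
    - [[-1,0,0,0,0],[-1,0,0,0,0],[-1,0,0,0,0],[-1,0,0,0,0],[-1,0,0,0,0],[-1,0,0,0,0],[-1,0,0,0,0],[-1,0,0,0,0],[-1,0,0,0,0],[-1,0,0,0,0],[-1,0,0,0,0]]

```text
t: 4.23
tool_pos: [0.542, 0.263, 0.0534]
orientation: [-0.156, -3.138, -0.0]
force: [0.6, 0.8, -0.4]
opening: 0.09
gripper_force: 0.0
```

Request:
send_rows:
  plan:
    - [[-1,0,0,-0.05,0],[-1,0,0,-0.1,0],[-1,0,0,-0.15,0],[-1,0,0,-0.185,0],[-1,0,0,-0.185,0],[0.2,0,0,-0.185,0],[0.6,0,0,-0.185,0],[1,0,0,-0.185,0],[1,0,0,-0.185,0],[1,0,0,-0.185,0],[1,0,0,-0.185,0],[1,0,0,-0.185,0],[1,0,0,-0.185,0]]

```text
t: 5.32
tool_pos: [0.5422, 0.2631, 0.0167]
orientation: [0.156, 3.137, 0.0]
force: [0.1, -0.2, 0.2]
opening: 0.0498
gripper_force: 25.0
```

Request:
send_rows:
  plan:
    - [[1,0,0,0.1,0],[1,0,0,0.2,0],[1,0,0,0.4,0],[1,0,0,0.6,0],[1,0,0,0.8,0],[1,0.1,-0.2,0.8,0.1],[1,0.2,-0.4,0.8,0.21],[1,0.3,-0.6,0.8,0.21],[1,0.4,-0.8,0.8,0.21],[1,0.4,-1,0.8,0.21]]

```text
t: 6.15
tool_pos: [0.6224, 0.071, 0.1762]
orientation: [-0.19, 3.135, 0.0]
force: [0.3, 0.3, -0.5]
opening: 0.0497
gripper_force: 25.0
```

Request:
send_rows:
  plan:
    - [[1,0,-0.2,0,0],[1,0,-0.4,0,0],[1,0,-0.45,0,0],[1,0,-0.45,0,0],[1,0,-0.45,0,0]]

```text
t: 6.57
tool_pos: [0.6208, -0.0178, 0.1761]
orientation: [0.186, -3.136, -0.001]
force: [-0.1, 0.9, -1.1]
opening: 0.0501
gripper_force: 25.0
```

```bash
python3 labs.py enc1 .06 .2
```

```text
6.5667 [ 0.62078067 -0.01776769  0.17613641] [ 1.86220179e-01 -3.13559403e+00 -1.01822591e-03]
enc1 [ 19. 185.] 9002 xy 0.5918 -0.1934 z 0.1301 size 34.5 172.4 yaw -5.5 mean [ 0.6049 -0.2011]
enc1 [399. 133.] 684 xy 0.5572 0.0259 z 0.092 size 1.7 178.4 yaw 6.6 mean [0.5496 0.025 ]
enc1 [ 43. 160.] 452 xy 0.5885 -0.1879 z 0.1265 size 1.4 147.5 yaw 6.5 mean [ 0.5891 -0.188 ]
enc1 [389. 121.] 557 xy 0.5403 0.018 z 0.0844 size 8.5 34.0 yaw 6.6 mean [0.5401 0.0176]
enc1 [367. 121.] 362 xy 0.5422 0.0035 z 0.0792 size 7.8 22.0 yaw 6.8 mean [0.5418 0.0035]
enc1 [255. 182.] 1292 xy 0.5926 -0.07 z 0.082 size 18.6 34.8 yaw 6.7 mean [ 0.5926 -0.07  ]
enc1 [256. 238.] 1059 xy 0.6343 -0.0654 z 0.082 size 17.7 34.5 yaw 6.7 mean [ 0.634  -0.0658]
enc1 [115. 268.] 420 xy 0.6615 -0.1607 z 0.1019 size 5.8 48.6 yaw 6.3 mean [ 0.6614 -0.1603]
```

View pics/enc1.png

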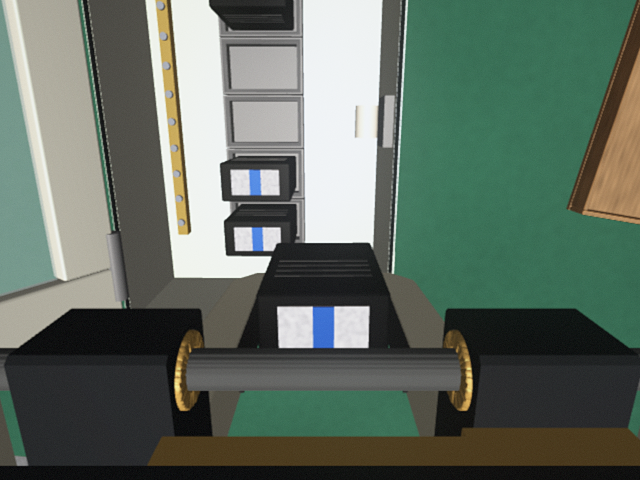

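The empty pockets show at (263,121) and (264,68), fitted labels are at (255,182) and (256,238), and the held module sits straight in the jaws at (323,327). Now I measure the held label and the pocket floors.

```bash
cat > held.py <<'E'
from h import *
import sys
def held(tag,tp):
    z=np.load(tag+".npz"); im,d,K,E=[z[k] for k in("im","d","K","E")]; P=cloud(d,K,E)
    i=im.astype(int); zt=tp[2]+.0533
    m=((d>0)&(abs(P[...,2]-zt)<.008)&(i[...,0]>110)&(i[...,0]>i[...,2]-5)&(np.hypot(P[...,0]-tp[0],P[...,1]-tp[1])<.035))
    v,u=np.where(m); zz=np.median(P[m][:,2]); W=onplane(np.stack([u,v],1),zz,K,E)[:,:2]
    print("held n",m.sum(),"z",zz,"rect",cv2.minAreaRect((W*1e4).astype(np.float32)),"minus tcp",np.round(np.array(cv2.minAreaRect((W*1e4).astype(np.float32))[0])/1e4-tp[:2],4))
    # pockets: grey floor near z .016 / socket top .030
    for ctr in [(.5509,-.0746),(.5092,-.0792)]:
        a=np.deg2rad(6.6); dx=P[...,0]-ctr[0]; dy=P[...,1]-ctr[1]
        x=dx*np.cos(a)+dy*np.sin(a); y=-dx*np.sin(a)+dy*np.cos(a)
        f=(d>0)&(abs(x)<.021)&(abs(y)<.032); fl=f&(P[...,2]<.0185)&(P[...,2]>.012); tp_=f&(P[...,2]>.027)&(P[...,2]<.033)
        for nm,k in(("floor",fl),("top",tp_)):
            if k.sum()>10: print(nm,k.sum(),np.median(P[k][:,2]).round(4),"x",np.percentile(x[k],[1,99]).round(4),"y",np.percentile(y[k],[1,99]).round(4))
held(sys.argv[1],np.array(eval(sys.argv[2])))
E
python3 held.py enc1 "[.6208,-.0178,.1761]"
```

```text
held n 3753 z 0.22949648284067473 rect ((6197.861328125, -179.95611572265625), (170.69671630859375, 342.7142333984375), 6.706846237182617) minus tcp [-0.001  -0.0002]
floor 2601 0.0154 x [-0.0156  0.0163] y [-0.0273  0.0263]
top 1111 0.0287 x [-0.0201  0.0206] y [-0.0317  0.0319]
floor 2937 0.0154 x [-0.0162  0.0208] y [-0.0275  0.0266]
top 1267 0.0287 x [-0.0209  0.0209] y [-0.0319  0.0317]
```

Request:
send_rows:
  plan:
    - [[1,-0.2,-0.16,0,0],[1,-0.345,-0.283,0,0],[1,-0.345,-0.283,0,0],[1,-0.345,-0.283,0,0],[1,-0.345,-0.283,-0.15,0],[1,-0.345,-0.283,-0.3,0],[1,-0.345,-0.283,-0.45,0],[1,-0.345,-0.283,-0.55,0],[1,-0.345,-0.283,-0.645,0],[1,-0.345,-0.283,-0.645,0],[1,-0.345,-0.283,-0.645,0]]

```text
t: 7.53
tool_pos: [0.5522, -0.0723, 0.047]
orientation: [0.192, -3.134, -0.001]
force: [-0.0, -0.1, -1.5]
opening: 0.0499
gripper_force: 25.0
```

```bash
python3 labs.py ins1 .06 .12
python3 - <<'E'
from h import *
s=telemetry.read_state(); print(s["tool_pos"],s["orientation"],s["force"])
E
```

```text
7.5333 [ 0.55216356 -0.07232773  0.04703953] [ 1.91848768e-01 -3.13444820e+00 -1.31468503e-03]
ins1 [ 6. 79.] 827 xy 0.474 -0.1825 z 0.1017 size 5.4 27.2 yaw 7.2 mean [ 0.4771 -0.1814]
ins1 [318.  91.] 5027 xy 0.4675 -0.0846 z 0.0819 size 18.2 34.5 yaw 6.9 mean [ 0.4673 -0.0846]
ins1 [544. 288.] 582 xy 0.5319 0.0162 z 0.0845 size 6.4 16.3 yaw 6.8 mean [0.5318 0.0162]
ins1 [502. 293.] 543 xy 0.5378 0.0026 z 0.0791 size 7.6 14.2 yaw 6.3 mean [0.5378 0.0025]
ins1 [323. 327.] 3787 xy 0.5512 -0.0726 z 0.1005 size 17.1 34.3 yaw 6.9 mean [ 0.5511 -0.0726]
ins1 [317. 399.] 1248 xy 0.5974 -0.0696 z 0.0821 size 8.5 34.3 yaw 6.9 mean [ 0.5973 -0.0695]
[ 0.55305448 -0.07284483  0.0483612 ] [-1.91467461e-01  3.13493528e+00  2.72826614e-04] [ 0.17547605  0.24580436 -0.07963067]
```

Request:
send_rows:
  plan:
    - [[1,0,-0.01,0,0],[1,0,-0.01,-0.02,0],[1,0,-0.01,-0.04,0],[1,0,-0.01,-0.06,0],[1,0,-0.01,-0.075,0],[1,0,-0.01,-0.09,0],[1,0,-0.01,-0.095,0],[1,0,-0.01,-0.095,0]]

```text
t: 8.25
tool_pos: [0.552, -0.0761, 0.0286]
orientation: [-0.189, 3.136, 0.0]
force: [-2.1, 0.3, 1.9]
opening: 0.0498
gripper_force: 25.0
```

Request:
send_rows:
  plan:
    - [[1,0,0,-0.005,0],[1,0,0,-0.01,0],[1,0,0,-0.01,0]]

```text
t: 8.5
tool_pos: [0.5524, -0.0761, 0.0285]
orientation: [-0.189, 3.135, -0.0]
force: [-8.5, 3.2, 17.8]
opening: 0.0498
gripper_force: 25.0
```

Request:
send_rows:
  plan:
    - [[1,0,0,0.01,0],[-0.5,0,0,0.01,0],[-0.5,0,0,0.01,0],[-0.5,0,0,0.01,0],[-0.5,0,0,0.01,0],[-0.5,0,0,0.01,0],[-0.5,0,0,0.01,0],[-0.5,0,0,0.15,0],[-0.5,0,0,0.3,0],[-0.5,0,0,0.5,0],[-0.5,0,0,0.7,0],[-0.5,0,0,0.7,0],[-0.5,0,0,0.7,0]]

```text
t: 9.58
tool_pos: [0.5544, -0.0766, 0.1702]
orientation: [-0.189, 3.129, -0.003]
force: [-0.4, 0.7, 0.1]
opening: 0.07
gripper_force: 0.0
```

```bash
python3 labs.py rel1 .06 .12
python3 - <<'E'
from h import *
print(telemetry.read_state()["opening"])
E
```

```text
9.5833 [ 0.55438888 -0.07661813  0.17017667] [-1.88755620e-01  3.12928091e+00 -3.09704654e-03]
rel1 [481. 130.] 500 xy 0.485 0.0176 z 0.092 size 1.3 174.1 yaw 6.6 mean [0.4755 0.0165]
rel1 [164.  70.] 507 xy 0.4627 -0.1842 z 0.102 size 5.6 49.8 yaw 6.4 mean [ 0.4619 -0.1838]
rel1 [327. 102.] 1569 xy 0.4677 -0.0846 z 0.082 size 18.2 34.6 yaw 6.8 mean [ 0.4676 -0.0845]
rel1 [457. 226.] 414 xy 0.5403 0.0172 z 0.0846 size 6.6 33.2 yaw 6.6 mean [0.5398 0.0171]
rel1 [435. 224.] 309 xy 0.5418 0.0031 z 0.0792 size 7.7 21.8 yaw 6.2 mean [0.5416 0.0032]
rel1 [324. 226.] 1191 xy 0.5517 -0.0763 z 0.0821 size 17.8 34.5 yaw 6.9 mean [ 0.5516 -0.0761]
rel1 [326. 280.] 1084 xy 0.5926 -0.0701 z 0.0821 size 18.5 34.5 yaw 6.9 mean [ 0.5926 -0.0702]
rel1 [325. 330.] 928 xy 0.6342 -0.0651 z 0.0821 size 18.3 33.9 yaw 6.1 mean [ 0.6343 -0.0655]
0.0695598531274135
```

Request:
send_rows:
  plan:
    - [[-1,0,0.2,0,0],[-1,0,0.4,0,0],[-1,-0.1,0.6,0,-0.05],[-1,-0.2,0.8,0,-0.1],[-1,-0.3,1,0,-0.172],[-1,-0.36,1,0,-0.172],[-1,-0.36,1,0,-0.172]]

```text
t: 10.22
tool_pos: [0.4761, 0.1265, 0.1638]
orientation: [-0.088, -3.135, 0.0]
force: [-1.7, -0.6, -0.3]
opening: 0.0927
gripper_force: 0.0
```

Request:
send_rows:
  plan:
    - [[-1,0,0.2,0,0],[-1,0,0.4,0,0],[-1,0,0.6,0,0],[-1,0,0.72,0,0],[-1,0,0.72,0,0],[-1,0,0.72,0,0],[-1,0,0.72,0,0]]

```text
t: 10.8
tool_pos: [0.4796, 0.2667, 0.1648]
orientation: [-0.093, -3.138, 0.003]
force: [0.4, 0.2, -0.0]
opening: 0.0928
gripper_force: 0.0
```

```bash
python3 labs.py tray2 .06 .08
```

```text
10.8 [0.4796058  0.26674907 0.16478561] [-9.34583262e-02 -3.13798666e+00  2.75023977e-03]
tray2 [331. 118.] 1402 xy 0.4021 0.2766 z 0.07 size 18.7 34.6 yaw -1.0 mean [0.4021 0.2767]
tray2 [324. 230.] 1118 xy 0.481 0.2674 z 0.0701 size 18.3 34.8 yaw -3.5 mean [0.481  0.2671]
```

Request:
send_rows:
  plan:
    - [[-1,0.008,0.003,-0.15,0],[-1,0.008,0.003,-0.3,0],[-1,0.008,0.003,-0.45,0],[-1,0.008,0.003,-0.6,0],[-1,0.008,0.003,-0.7,0],[-1,0.008,0.003,-0.74,0],[-1,0.008,0.003,-0.74,0],[0.2,0.008,0.003,-0.74,0],[0.6,0.008,0.003,-0.74,0],[1,0.008,0.003,-0.74,0],[1,0.008,0.003,-0.74,0],[1,0.008,0.003,-0.74,0],[1,0.008,0.003,-0.74,0],[1,0.008,0.003,-0.74,0],[1,0.008,0.003,-0.74,0]]
  force: 25

```text
t: 12.1
tool_pos: [0.4818, 0.2685, 0.0188]
orientation: [0.094, 3.14, -0.0]
force: [-0.4, -0.1, 1.7]
opening: 0.05
gripper_force: 25.0
```

Request:
send_rows:
  plan:
    - [[1,0,0,0.1,0],[1,0,0,0.2,0],[1,0,0,0.4,0],[1,0,0,0.6,0],[1,0,0,0.75,0],[1,0.05,-0.2,0.75,0.1],[1,0.1,-0.4,0.75,0.172],[1,0.14,-0.6,0.75,0.172],[1,0.14,-0.8,0.75,0.172],[1,0.14,-0.95,0.75,0.172],[1,0.14,-1,0.75,0.172],[1,0.14,-1,0.75,0.172]]

```text
t: 13.1
tool_pos: [0.5094, 0.0662, 0.1681]
orientation: [0.184, -3.136, 0.001]
force: [0.4, 0.1, -1.3]
opening: 0.0499
gripper_force: 25.0
```

Request:
send_rows:
  plan:
    - [[1,0,-0.2,0,0],[1,0,-0.4,0,0],[1,0,-0.6,0,0],[1,0,-0.74,0,0],[1,0,-0.74,0,0],[1,0,-0.74,0,0],[1,0,-0.74,0,0]]

```text
t: 13.68
tool_pos: [0.5097, -0.078, 0.1682]
orientation: [0.19, -3.135, -0.002]
force: [0.6, 0.5, -1.3]
opening: 0.0501
gripper_force: 25.0
```

```bash
python3 labs.py ins2 .06 .26
```

```text
13.6833 [ 0.50967846 -0.07801706  0.16815098] [ 1.89671847e-01 -3.13548090e+00 -1.61589427e-03]
ins2 [341.  81.] 2661 xy 0.4613 -0.085 z 0.0914 size 119.0 200.0 yaw 6.6 mean [ 0.4096 -0.078 ]
ins2 [166. 150.] 508 xy 0.4669 -0.1836 z 0.1018 size 6.2 62.6 yaw 6.8 mean [ 0.4635 -0.1831]
ins2 [ 59. 234.] 17712 xy 0.519 -0.2245 z 0.1486 size 68.2 104.3 yaw 6.7 mean [ 0.5112 -0.2222]
ins2 [125. 230.] 563 xy 0.5142 -0.1968 z 0.1264 size 2.2 95.9 yaw 6.5 mean [ 0.5117 -0.197 ]
ins2 [321. 171.] 1354 xy 0.4674 -0.0845 z 0.082 size 17.8 34.5 yaw 6.8 mean [ 0.4673 -0.0846]
ins2 [446. 286.] 362 xy 0.54 0.0171 z 0.0845 size 6.6 33.4 yaw 6.6 mean [0.5399 0.017 ]
ins2 [426. 282.] 250 xy 0.5418 0.0031 z 0.0792 size 7.6 21.8 yaw 6.8 mean [0.5408 0.0033]
ins2 [323. 325.] 3896 xy 0.509 -0.0782 z 0.2194 size 18.1 34.3 yaw 6.8 mean [ 0.5089 -0.0782]
ins2 [  7. 404.] 184 xy 0.595 -0.2336 z 0.1801 size 5.5 15.4 yaw 8.3 mean [ 0.5953 -0.2334]
ins2 [ 18. 446.] 415 xy 0.6218 -0.2302 z 0.1802 size 5.8 25.0 yaw 7.0 mean [ 0.6216 -0.2303]
```

Request:
send_rows:
  plan:
    - [[1,0,-0.008,-0.1,0],[1,0,-0.008,-0.25,0],[1,0,-0.008,-0.4,0],[1,0,-0.008,-0.5,0],[1,0,-0.008,-0.56,0],[1,0,-0.008,-0.6,0],[1,0,-0.008,-0.62,0],[1,0,-0.008,-0.64,0],[1,0,-0.008,-0.66,0],[1,0,-0.008,-0.675,0],[1,0,-0.008,-0.685,0],[1,0,-0.008,-0.69,0],[1,0,-0.008,-0.69,0]]

```text
t: 14.82
tool_pos: [0.5099, -0.0812, 0.0308]
orientation: [-0.189, 3.135, -0.0]
force: [0.6, 1.3, -0.4]
opening: 0.05
gripper_force: 25.0
```

Request:
send_rows:
  plan:
    - [[1,0,0,-0.005,0],[1,0,0,-0.01,0],[1,0,0,-0.012,0],[1,0,0,-0.012,0]]

```text
t: 15.15
tool_pos: [0.5103, -0.0812, 0.0307]
orientation: [-0.189, 3.135, -0.0]
force: [-9.9, 2.5, 20.1]
opening: 0.0502
gripper_force: 25.0
```

Request:
send_rows:
  plan:
    - [[1,0,0,0.012,0],[-0.5,0,0,0.012,0],[-0.5,0,0,0.012,0],[-0.5,0,0,0.012,0],[-0.5,0,0,0.012,0],[-0.5,0,0,0.012,0],[-0.5,0,0,0.012,0],[-0.5,0,0,0.15,0],[-0.5,0,0,0.3,0],[-0.5,0,0,0.5,0],[-0.5,0,0,0.7,0],[-0.5,0,0,0.9,0],[-0.5,0,0,0.9,0]]

```text
t: 16.23
tool_pos: [0.5139, -0.0822, 0.2178]
orientation: [-0.188, 3.123, -0.007]
force: [0.2, -0.0, 1.1]
opening: 0.0697
gripper_force: 0.0
```

```bash
python3 labs.py rel2 .06 .085
python3 - <<'E'
from h import *
a=np.deg2rad(6.7); O=np.array([.551,-.0753,0]); Rz=np.array([[np.cos(a),np.sin(a),0],[-np.sin(a),np.cos(a),0],[0,0,1]])
for n in ["scene","side","wrist"]:
    im,d,K,E=grab(n); cv2.imwrite(f"pics/{n}_d.png",im); P=(cloud(d,K,E)-O)@Rz.T
    m=(d>0)&(abs(P[...,0])<.149)&(P[...,1]<-.10)&(P[...,1]>-.28)&(P[...,2]>.12)&(P[...,2]<.36)&(im.min(-1)>90)
    Q=P[m]
    if len(Q)<50: print(n,len(Q)); continue
    th=np.arctan2(Q[:,2]-.097,Q[:,1]+.1)
    r=np.hypot(Q[:,1]+.1,Q[:,2]-.097)
    print(n,len(Q),"x",np.percentile(Q[:,0],[1,99]).round(3),"y",np.percentile(Q[:,1],[1,50,99]).round(3),"z",np.percentile(Q[:,2],[1,50,99]).round(3),"th",np.percentile(th,[3,25,50,75,97]).round(3),"r",np.percentile(r,99).round(3))
    k=r>.16; print("far th",np.percentile(th[k],[5,50,95]).round(3))
E
```

```text
16.2333 [ 0.51388727 -0.08217432  0.21782966] [-0.18841398  3.1229137  -0.00672494]
rel2 [328. 157.] 1033 xy 0.4677 -0.0847 z 0.082 size 18.2 34.7 yaw 6.9 mean [ 0.4676 -0.0845]
rel2 [326. 208.] 922 xy 0.5095 -0.0813 z 0.0821 size 17.9 34.4 yaw 6.9 mean [ 0.5095 -0.0813]
rel2 [435. 257.] 195 xy 0.5405 0.0172 z 0.0843 size 6.4 33.6 yaw 6.9 mean [0.54   0.0171]
rel2 [418. 255.] 206 xy 0.5416 0.0033 z 0.0791 size 7.3 22.1 yaw 7.1 mean [0.5418 0.0032]
rel2 [325. 257.] 809 xy 0.5521 -0.0761 z 0.0821 size 18.3 33.9 yaw 6.9 mean [ 0.5517 -0.0762]
rel2 [327. 300.] 741 xy 0.5927 -0.0699 z 0.0821 size 18.6 34.0 yaw 7.0 mean [ 0.5923 -0.07  ]
rel2 [327. 340.] 548 xy 0.6322 -0.0655 z 0.0822 size 14.6 34.2 yaw 7.0 mean [ 0.6324 -0.0654]
scene 3858 x [-0.143  0.146] y [-0.22  -0.19  -0.115] z [0.121 0.246 0.267] th [2.05  2.135 2.161 2.21  2.333] r 0.203
far th [2.041 2.156 2.211]
side 4024 x [-0.147  0.146] y [-0.205 -0.151 -0.106] z [0.121 0.173 0.264] th [1.918 2.1   2.136 2.202 2.33 ] r 0.196
far th [2.09  2.124 2.167]
wrist 41404 x [-0.148  0.02 ] y [-0.173 -0.144 -0.112] z [0.121 0.161 0.196] th [2.029 2.106 2.207 2.235 2.318] r 0.123Traceback (most recent call last):
  File "<stdin>", line 11, in <module>
    return _quantile_unchecked(
        a, q, axis, out, overwrite_input, method, keepdims, weights)
    return _ureduce(a,
                    func=_quantile_ureduce_func,
    ...<5 lines>...
                    overwrite_input=overwrite_input,
                    method=method)
    r = func(a, **kwargs)
    result = _quantile(arr,
                       quantiles=q,
    ...<2 lines>...
                       out=out,
                       weights=wgt)
    slices_having_nans = np.isnan(arr[-1, ...])
                                  ~~~^^^^^^^^^
IndexError: index -1 is out of bounds for axis 0 with size 0
```

Both modules are home, with tops at 0.082 like the fitted ones. The door measures about 2.13 rad. I rise, close the jaws, turn back 90° and pass behind the door.

Request:
send_rows:
  plan:
    - [[0,0,0,0.2,0],[1,0,0,0.4,-0.1],[1,0,0,0.5,-0.2],[1,0.05,-0.1,0.5,-0.4],[1,0.1,-0.2,0.5,-0.6],[1,0.15,-0.4,0.5,-0.8],[1,0.15,-0.5,0.5,-1],[1,0.15,-0.5,0.5,-1],[1,0.15,-0.5,0.5,-1],[1,0.15,-0.5,0.5,-1],[1,0.15,-0.5,0.5,-1]]
  force: 40

```text
t: 17.35
tool_pos: [0.5387, -0.181, 0.3052]
orientation: [-1.409, -2.803, 0.0]
force: [0.2, 0.5, -0.4]
opening: 0.0024
gripper_force: 0.0
```

Request:
send_rows:
  plan:
    - [[1,0.1,-0.2,0,-0.1],[1,0.19,-0.4,0,-0.2],[1,0.19,-0.6,0,-0.3],[1,0.19,-0.8,0,-0.4],[1,0.19,-0.8,0,-0.5],[1,0.19,-0.8,0,-0.5],[1,0.19,-0.8,0,-0.5]]

```text
t: 17.93
tool_pos: [0.5772, -0.3407, 0.3061]
orientation: [-2.076, -2.354, -0.0]
force: [0.3, -0.3, -0.1]
opening: 0.0003
gripper_force: 0.0
```

Request:
send_rows:
  plan:
    - [[1,0,0,-0.15,0],[1,0,0,-0.3,0],[1,0,0,-0.455,0],[1,0,0,-0.455,0],[1,-0.012,0.1,-0.455,0],[1,-0.023,0.2,-0.455,0],[1,-0.031,0.26,-0.455,0],[1,-0.038,0.32,-0.455,0],[1,-0.045,0.38,-0.455,0],[1,-0.052,0.44,-0.455,0]]

```text
t: 18.77
tool_pos: [0.5685, -0.2531, 0.221]
orientation: [2.075, 2.351, 0.0]
force: [0.7, -5.0, 3.7]
opening: 0.0006
gripper_force: 2.2
```

Request:
send_rows:
  plan:
    - [[1,-0.007,0.06,0,0],[1,-0.014,0.12,0,0],[1,-0.021,0.18,0,0],[1,-0.028,0.24,0,0],[1,-0.033,0.28,0,0],[1,-0.033,0.28,0,0]]

```text
t: 19.27
tool_pos: [0.5603, -0.1947, 0.2168]
orientation: [-2.08, -2.352, -0.001]
force: [-0.1, 0.6, 0.7]
opening: 0.0006
gripper_force: 0.0
```

```bash
cat > door.py <<'E'
from h import *
a=np.deg2rad(6.7); O=np.array([.551,-.0753,0]); Rz=np.array([[np.cos(a),np.sin(a),0],[-np.sin(a),np.cos(a),0],[0,0,1]])
s=telemetry.read_state(); print(s["t"],"own tcp",(s["tool_pos"]-O)@Rz.T,s["force"])
for n in ["scene","side"]:
    im,d,K,E=grab(n); P=(cloud(d,K,E)-O)@Rz.T
    m=(d>0)&(abs(P[...,0])<.149)&(abs(P[...,0])>.12)&(P[...,1]>-.3)&(P[...,1]<.15)&(P[...,2]>.112)&(P[...,2]<.33)&(im.min(-1)>70)
    Q=P[m]; th=np.arctan2(Q[:,2]-.097,Q[:,1]+.1); r=np.hypot(Q[:,1]+.1,Q[:,2]-.097); k=(r>.1)&(r<.21)
    if k.sum()>20: print(n,k.sum(),"th",np.percentile(th[k],[5,50,95]).round(3))
    cv2.imwrite(f"pics/door_{n}.png",im)
E
python3 door.py
```

```text
19.2667 own tcp [-0.0046986  -0.11970602  0.21675199] [-0.10850674  0.5828339   0.70565248]
scene 671 th [1.562 1.639 1.685]
side 691 th [1.479 1.52  1.567]
```

Request:
send_rows:
  plan:
    - [[1,-0.007,0.06,0.005,0],[1,-0.015,0.12,0.01,0],[1,-0.022,0.184,0.015,0],[1,-0.028,0.234,0.01,0],[1,-0.034,0.284,0.005,0],[1,-0.039,0.333,0,0],[1,-0.045,0.385,-0.012,0],[1,-0.052,0.44,-0.025,0],[1,-0.058,0.49,-0.04,0],[1,-0.064,0.54,-0.065,0],[1,-0.07,0.59,-0.09,0],[1,-0.075,0.638,-0.118,0],[1,-0.075,0.638,-0.118,0]]

```text
t: 20.45
tool_pos: [0.5446, -0.0671, 0.1916]
orientation: [-2.08, -2.35, 0.001]
force: [-0.7, 0.1, 0.2]
opening: 0.0003
gripper_force: 0.0
```

```bash
python3 door.py
```

```text
20.45 own tcp [-0.0054323   0.00890872  0.19162268] [-0.67034044  0.06352697  0.18952584]
scene 1185 th [0.748 0.781 0.825]
side 120 th [0.68  0.712 0.746]
```

Request:
send_rows:
  plan:
    - [[1,-0.005,0.045,-0.035,0],[1,-0.01,0.09,-0.07,0],[1,-0.016,0.134,-0.11,0],[1,-0.02,0.165,-0.145,0],[1,-0.023,0.195,-0.18,0],[1,-0.026,0.223,-0.215,0],[1,-0.029,0.245,-0.255,0],[1,-0.032,0.267,-0.295,0],[1,-0.034,0.288,-0.337,0],[1,-0.034,0.288,-0.337,0]]

```text
t: 21.38
tool_pos: [0.5373, -0.0109, 0.1235]
orientation: [-2.081, -2.349, 0.003]
force: [-0.0, 0.1, -0.6]
opening: 0.0003
gripper_force: 0.0
```

```bash
python3 door.py
```

```text
21.3833 own tcp [-0.00606368  0.06559817  0.12351607] [-0.04479924  0.11139934 -0.61639146]
scene 1101 th [0.238 0.269 0.315]
side 432 th [0.193 0.26  0.306]
```

Request:
send_rows:
  plan:
    - [[1,-0.002,0.015,-0.02,0],[1,-0.003,0.03,-0.04,0],[1,-0.005,0.04,-0.055,0],[1,-0.005,0.04,-0.07,0],[1,-0.005,0.04,-0.085,0],[1,-0.005,0.04,-0.1,0],[1,-0.005,0.04,-0.115,0],[1,-0.005,0.04,-0.13,0],[1,-0.005,0.04,-0.145,0],[1,-0.005,0.04,-0.16,0],[1,-0.005,0.04,-0.17,0],[1,-0.005,0.04,-0.175,0],[1,-0.005,0.04,-0.175,0]]

```text
t: 22.57
tool_pos: [0.5373, -0.004, 0.0903]
orientation: [-2.083, -2.35, 0.001]
force: [-0.9, -0.1, 0.7]
opening: 0.0002
gripper_force: 0.0
```

Run:
```python
from h import *
a=np.deg2rad(6.7); O=np.array([.551,-.0753,0]); Rz=np.array([[np.cos(a),np.sin(a),0],[-np.sin(a),np.cos(a),0],[0,0,1]])
for n in ["scene","wrist"]:
    im,d,K,E=grab(n); P=(cloud(d,K,E)-O)@Rz.T
    m=(d>0)&(abs(P[...,0])<.149)&(abs(P[...,0])>.04)&(abs(P[...,1])<.098)&(P[...,2]>.09)&(P[...,2]<.15)&(im.min(-1)>70)
    for lo,hi in((-.097,-.085),(.085,.097)):
        k=m&(P[...,1]>lo)&(P[...,1]<hi); print(n,lo,k.sum(),np.percentile(P[k][:,2],[10,50,90]).round(4) if k.sum()>5 else 0)
```

```text
scene -0.097 528 [0.1058 0.1085 0.1116]
scene 0.085 376 [0.1054 0.1082 0.1111]
wrist -0.097 0 0
wrist 0.085 11615 [0.1086 0.1093 0.1101]
```

Request:
send_rows:
  plan:
    - [[1,0,0,0.05,0],[1,0,0,0.2,0],[1,0,0,0.4,0],[1,0,0,0.5,0],[1,0,0,0.5,0],[1,0,0,0.5,0]]

```text
t: 23.17
tool_pos: [0.5393, -0.0041, 0.1939]
orientation: [2.081, 2.348, 0.004]
force: [-0.4, -0.1, -0.6]
opening: 0.0003
gripper_force: 0.0
```

Run:
```python
from h import *
a=np.deg2rad(6.7); O=np.array([.551,-.0753,0]); Rz=np.array([[np.cos(a),np.sin(a),0],[-np.sin(a),np.cos(a),0],[0,0,1]])
im,d,K,E=grab("scene"); cv2.imwrite("pics/end.png",im[80:400,120:520])
for n in ["scene","wrist"]:
    im,d,K,E=grab(n); P=(cloud(d,K,E)-O)@Rz.T
    m=(d>0)&(abs(P[...,0])<.149)&(abs(P[...,0])>.06)&(abs(P[...,1])<.098)&(P[...,2]>.09)&(P[...,2]<.14)&(im.min(-1)>70)
    for lo,hi in((-.097,-.085),(.085,.097)):
        k=m&(P[...,1]>lo)&(P[...,1]<hi); print(n,lo,k.sum(),np.median(P[k][:,2]) if k.sum()>5 else 0)
```

```text
scene -0.097 439 0.10833312930741856
scene 0.085 345 0.10824412238120429
wrist -0.097 439 0.1093956986146653
wrist 0.085 4347 0.10940698822930384
```

View pics/end.png

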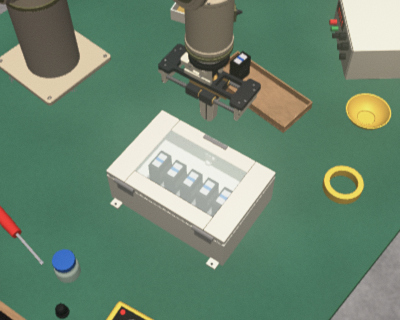

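The end view shows the door flush with five modules in a row under the window (150–235, 160–200). One spare stands in the tray at (240,65), and the arm is clear.

```bash
python3 -c "
from plant import order; print(order.close_job())"
```

```text
the job is handed in; nothing more can be done
None
```

Job handed in at about 23 s, with no verdict returned: the cameras showed a spare fully home in each empty socket, the third spare standing in the tray, and the door flush on its catch; the fingertips actually sit 37 mm higher than the stated tool frame, so my first grasp closed above the module, and I corrected z for the rest.

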